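# Fetch the fork from behind the turner

## Robot

A 6-joint arm with a two-finger parallel gripper is mounted at the origin on the work surface. World frame = base frame: x ahead of the robot, y to its left, z up, the work surface at z = 0. Lengths are in mm, angles in rad, forces in N, time in s.
With the tool pointing down it reaches from about 250 to 725 mm from the base axis. Payload 4 kg.
Tool frame: the origin (TCP) lies midway between the tips of the shut fingers; the grasp point (between the pads) lies 19 mm behind it; x points along the fingers, y is the direction in which the jaws open and shut, and the axes are right-handed (so a half turn about x gives the same grasp; the last joint's range is limited). The gripper opens to 85 mm and grips with 20 to 120 N. Pads are 22 mm wide; open, the fingers measure 114 mm over their backs; the gripper's body (76 mm by 85 mm) begins 54 mm behind the grasp point. The pads swing forward as they close: fully open they stand 13 mm farther back than shut.
Start: joints at [1.281, 0.241, 0.005, 1.335, 0, 1.571], TCP at [142.878, 479.15, 207.106] pointing down, gripper open.
Joint ranges: [-2.72, 2.72], [-1.05, 1.87], [-1.09, 1.28], [-1.99, 2.15], [-1.42, 1.44], [-3.14, 3.14]. Speed limits (rad/s): [2.79, 2.79, 3.14, 3.14, 3.14, 3.14].

## Interface

Orientations are given as a unit quaternion [x, y, z, w].
In Python, from station import robot gives the robot as it stands.
- The arm moves only by the tool jog_arm, never from a script. Its argument "moves" is a list of rows, each a list of 2 entries, a list of its own where there are three numbers: the shift along the tool's x, y, z in cm, then the turn, a rotation vector about the tool's x, y, z in units of 8 degrees (1.0 is 8 degrees). A call has 1 to 5 rows; each row shifts and turns the pose as measured when the row begins, along the tool's axes as they then stand; what a row does not reach is not made up. A row lasts 1/8 s, in which the tool goes at most 62.5 mm and 10.7 degrees, less where a joint would pass 70% of its speed; a pose out of reach is approached as far as the arm can. A call with a gripper value outside its range is refused whole. "grip" is the opening, from -1 (shut) to 1 (fully open), so that 0 is half open, set as the call begins (left out, the last holds). The fingers move at their own pace and stop on an object; "force" is the grip in N (left out, the last holds). Time passes only in rows, so rows that do not move let the fingers close. It gives the time, the measured TCP pose, the force and the opening at its end, in the units of the state.
- robot.get_obs(): the state, without advancing time (a new reading comes with each control period).
- robot.read_camera(name): name is "scene" or "side" or "wrist"; returns a dict with "image" (420x560x3 uint8, red, green, blue), "mtx" (3x3 intrinsics, pixels), "rvec" (rotation vector, rad) and "tvec" (3), from world to camera coordinates, as OpenCV has them. Camera axes: x right, y down, z forward; pixel columns grow to the right and rows downward; lengths in mm; the calibration is good to about 2 mm. A picture is of the moment at which its call begins. There is no depth.
- robot.job_done(): hands the job in, once; it reports no verdict.
The state is a dict: "time": time; "joint_positions": joint angles; "joint_velocities": joint speeds; "joint_efforts": joint torques, N m; "ee_pos": TCP position; "tool_rot": TCP orientation; "ft_force": force on the tool from outside, world axes, zero at the start; "moment": the same for the moment, N m; "width": finger opening in mm.
Only numpy, scipy, OpenCV 4.12 (cv2) and the standard library are available. Lean on these libraries where they do the work, as an engineer would, in place of code of your own. Each camera call takes 0.05 s, during which the arm holds its last target. There are 200 camera calls.

## Task

The fork with the red handle hangs behind the blue-handled turner on the same hook. Move the turner over to the spare hook and leave it hanging there, then take the fork and stand it, prongs down, in the orange plastic cup, leaving the cup upright.

Things in the scene. Friction and masses are not known exactly. Their poses are not given: they have to be found in the camera images.
- fork: Steel fork, red loop handle, 170 mm long, 70 g; hangs nearer the post, 50 mm from its axis. Origin: middle of the prong tips (lowest point), z up the tool, hook points to its -x. Loop: z 110-170 mm, 46 mm wide (y), 12 thick (x), flat sides; the hook passes along x through its eye, 32 wide, 44 high, centred at z 140. Below the loop at most 26 mm wide.
- turner: Steel turner, blue loop handle, 170 mm long, 90 g; hangs nearer the hook's tip, 100 mm from the post. Origin: middle of the blade's lower edge (lowest point), z up the tool, hook points to its -x. Loop just as the fork's: z 110-170 mm, 46 mm wide (y), 12 thick (x), flat sides, eye 32 wide, 44 high, centred at z 140. Blade 56 wide, 4 thick, 60 high.
- cup: Orange plastic cup, open at the top, loose on the table: outer rim radius 42 mm, height 90 mm, wall 3 mm, narrowing a little downwards, floor under 10 mm thick. Origin: centre of its underside, z up. (Not the clear glass tumbler.)
- spare_stand: Fixed stand with the empty hook; the crowded one is identical. Foot radius 55 mm, post radius 8 mm. Origin: centre of the foot's underside, z up. Hook: 9 mm round bar from the post along -x (to the robot), axis 260 mm up; beyond x = -140 its tip turns up, ending at x = -151, top 275 mm up. A tool hung on it has its origin 102 mm above the table.
Mind the look-alikes: they are no part of the job. There is more than one size of the turner; the job needs the largest. Several things look just like the cup: the one meant starts nearest to the robot's base.

How it is judged (in metres and radians):
On the way:
1. the turner hangs on the spare hook, let go (x of turner in the frame of spare_stand between -0.135 and -0.012 m and y of turner in the frame of spare_stand between -0.04 and 0.04 m and z of turner in the frame of spare_stand between 0.085 and 0.118 m and contact force between the fingers and turner below 0.05 N), for 0.2 s.
At the end, for the whole second after the job is handed in: Turner at rest hanging on the spare hook (12-135 mm from the post, within 40 mm sideways, lower edge 85-118 mm above the table, tilt under 0.3 rad); fork at rest in the orange cup, tips within 40 mm of its axis and of its underside, lean under 1 rad; cup on the table, within 0.17 rad of upright (x of turner in the frame of spare_stand between -0.135 and -0.012 m and y of turner in the frame of spare_stand between -0.04 and 0.04 m and z of turner in the frame of spare_stand between 0.085 and 0.118 m and angle between turner's own z axis and vertical below 0.3 rad and linear speed of each of turner, fork, cup below 0.05 m/s and horizontal distance between fork and cup below 0.04 m and z of fork in the frame of cup between 0 and 0.04 m and angle between fork's own z axis and vertical below 1 rad and angle between cup's own z axis and vertical below 0.17 rad and height (world z) of cup below 0.02 m); the robot touches nothing.
It fails at once if the turner is dropped from the hooks' height to the table (height (world z) of turner below 0.05 m).
It fails at once if the cup is knocked over (angle between cup's own z axis and vertical above 0.6 rad).
It also fails if it takes over 61 s, if anything falls off the work surface, if the arm or the gripper's body presses on something with over 40 N, if the wrist force passes 120 N, or if a joint passes its speed limit or range.

## Working session

There is one attempt and no reset: what is moved stays moved. The work goes in short steps, Python scripts to look and compute and a tool call to move; the robot and the scene stay as the last step left them, time stands still between calls to the robot, and variables do not carry over. Pictures are saved under pics/ and viewed, about 8 in all and at most 12, crops included, and the job is handed in when it is done.

Besides the shell and the picture viewer there is one more tool, called as name(argument=value, ...), one argument or row to a line, values as JSON. jog_arm: Moves the arm, as the interface text tells. Its arguments: {"type":"object","properties":{"moves":{"type":"array"},"grip":{"type":"number"},"force":{"type":"number"}},"required":["moves"]}

```bash
mkdir -p pics; ls; cat > h.py <<'E'
import cv2, numpy as np
from scipy.spatial.transform import Rotation as R
from station import robot
def cam(n):
    c=robot.read_camera(n); c['R']=cv2.Rodrigues(np.array(c['rvec'],float))[0]; c['t']=np.array(c['tvec'],float).ravel(); c['mtx']=np.array(c['mtx'],float)
    return c
def save(c,f): cv2.imwrite('pics/'+f,cv2.cvtColor(c['image'],cv2.COLOR_RGB2BGR))
def ray(c,uv):
    o=-c['R'].T@c['t']; d=c['R'].T@np.linalg.inv(c['mtx'])@np.array([uv[0],uv[1],1.]); return o,d/np.linalg.norm(d)
def plane(c,uv,val,ax=2):
    o,d=ray(c,uv); return o+d*(val-o[ax])/d[ax]
def tri(c1,u1,c2,u2):
    o1,d1=ray(c1,u1);o2,d2=ray(c2,u2)
    s=np.linalg.lstsq(np.c_[d1,-d2],o2-o1,rcond=None)[0]
    a=o1+s[0]*d1;b=o2+s[1]*d2; return (a+b)/2,np.linalg.norm(a-b)
def proj(c,p): 
    q=c['mtx']@(c['R']@np.array(p,float)+c['t']); return q[:2]/q[2]
E
python3 - <<'E'
from h import *
s=cam('scene');d=cam('side')
save(s,'s1.png');save(d,'d1.png')
for c in(s,d): print(-c['R'].T@c['t'],c['R'][2],c['mtx'][0,0])
o=robot.get_obs();print(o['ee_pos'],R.from_quat(o['tool_rot']).as_matrix(),o['width'])
E
```

```text
pics
[1656.33987982 -519.00677704  812.69264741] [-0.78568004  0.32352374 -0.52729428] 537.6750152964539
[ 442.87577254  959.47910125 1336.12297505] [ 0.06530855 -0.6350816  -0.76967925] 536.630164183964
[142.70036388 478.58342523 206.30971308] [[-5.32392160e-04  2.85762333e-01  9.58300373e-01]
 [-1.78936340e-03  9.58298703e-01 -2.85762829e-01]
 [-9.99998257e-01 -1.86688550e-03  1.14194218e-06]] 85.16113572585483
```

View pics/s1.png

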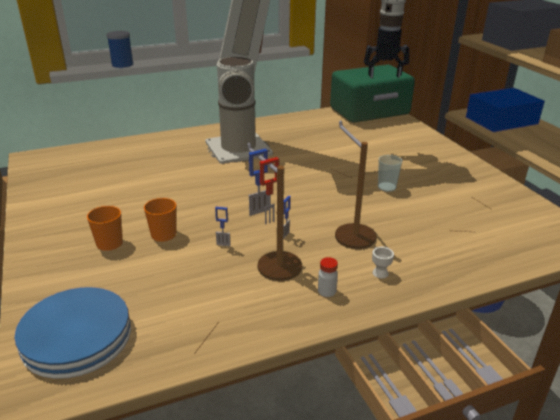

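View pics/d1.png

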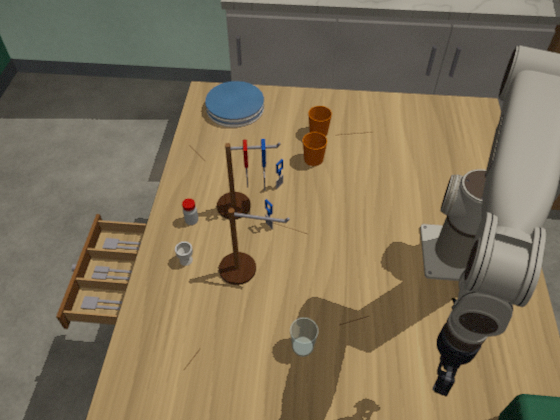

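Scene view: crowded stand foot is at (280,265) and the spare foot at (356,236). The orange cups are at (106,228) and (161,220). The large turner loop is at (258,160), with the red fork behind it at (269,172). Small turners at (222,226) and (287,215) are look-alikes. The red salt lid, glass and egg cup play no part. Next, two crops with measurements.

```bash
python3 - <<'E'
from h import *
s=cam('scene');d=cam('side')
def crop(c,x,y,w,h,k): return cv2.resize(c['image'][y:y+h,x:x+w],None,fx=k,fy=k,interpolation=cv2.INTER_CUBIC)
a=crop(s,190,115,200,170,3); cv2.imwrite('pics/s2.png',a[:,:,::-1])
b=crop(d,170,80,180,210,2.8); cv2.imwrite('pics/d2.png',b[:,:,::-1])
for n,c in(('scene',s),('side',d)):
    h=cv2.cvtColor(c['image'],cv2.COLOR_RGB2HSV)
    for nm,lo,hi in(('orange',(5,170,90),(14,255,255)),('blue',(108,120,60),(125,255,255)),('red',(0,170,90),(4,255,255)),('brown',(5,90,20),(14,255,110))):
        m=cv2.inRange(h,lo,hi); k,_,st,ce=cv2.connectedComponentsWithStats(m)
        for i in range(1,k):
            if st[i,4]>25: print(n,nm,st[i],ce[i].round(1), plane(c,ce[i],0).round() if nm=='brown' else '')
E
```

```text
scene orange [261 174  16  20  76] [268.1 182.5] 
scene orange [ 144  198   32   44 1111] [161.  218.3] 
scene orange [  87  206   35   45 1185] [105.6 226.6] 
scene orange [321 265  16   7  50] [328.2 268.5] 
scene blue [109  40  19  27 292] [117.9  52.1] 
scene blue [ 467   88   77   43 2042] [503.4 109.1] 
scene blue [249 149  18   7  50] [257.5 151.7] 
scene blue [479 303  22   9  76] [490.2 307.6] 
scene red [260 158  18   8  55] [268.3 160.7] 
scene red [321 258  16  11 122] [328.4 263. ] 
scene brown [ 322    0   60  104 2135] [348.9  34.7] [-1296.  1138.     0.]
scene brown [ 399    0   60  129 2881] [428.1  51. ] [-819. 1380.    0.]
scene brown [462   0  38  35 442] [476.   15.9] [-1457.  2231.     0.]
scene brown [ 448   44   62   67 1502] [475.4  75.9] [-365. 1333.    0.]
scene brown [397  50   7  11  35] [400.7  55.2] [-801. 1189.    0.]
scene brown [386  58  13   9  39] [393.   61.4] [-716. 1087.    0.]
scene brown [444 120  38  30 314] [461.1 136. ] [199. 807.   0.]
scene brown [272 159   8   8  37] [276.1 162.7] [155.  82.   0.]
scene brown [261 168  22  28 164] [270.8
[... 908 characters left out ...]

side red [243 140   4  11  37] [244.5 145.3] 
side red [183 199  12  10  96] [188.4 203.4] 
side brown [551  41   9  10  35] [555.5  45.7] [ -555. -1129.     0.]
side brown [313 107  18  13 182] [321.3 113. ] [ 422. -603.    0.]
side brown [309 117  21  18 228] [318.5 126. ] [ 430. -530.    0.]
side brown [308 133  18  15 209] [316.4 140.1] [ 434. -454.    0.]
side brown [303 145  22  21 300] [313.1 155.9] [ 442. -374.    0.]
side brown [ 217  164   39  120 1579] [235.1 240.1] [661.  11.   0.]
side brown [ 87 214  14  34 122] [ 94.5 233.5] [1099.   26.    0.]
side brown [ 76 249  21  28 147] [ 83.8 263.9] [1096.  139.    0.]
side brown [ 58 279  21  49 236] [ 68.9 303.1] [1096.  270.    0.]
```

View pics/s2.png

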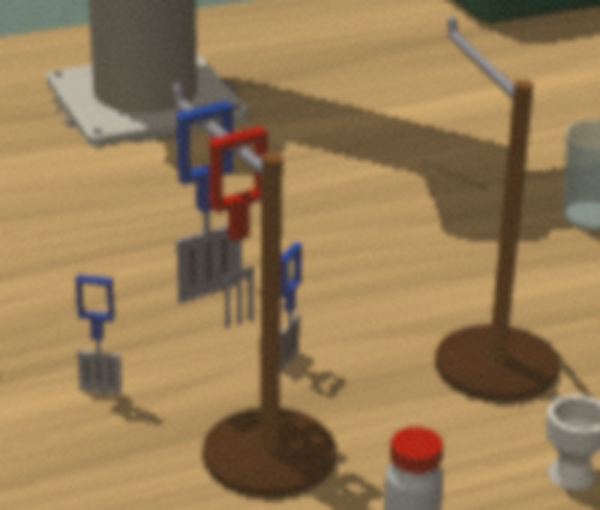

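View pics/d2.png

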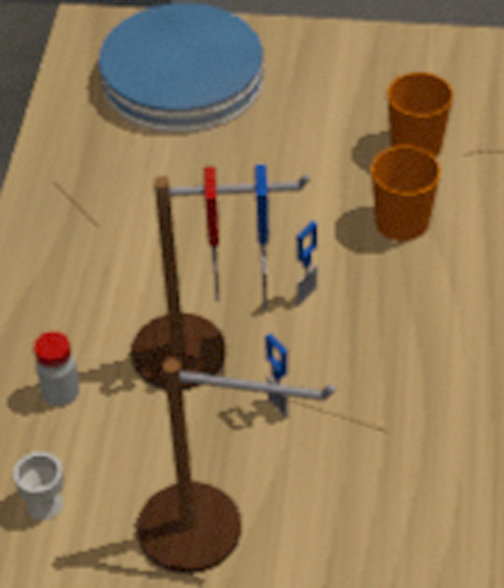

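```bash
python3 - <<'E'
from h import *
s=cam('scene');d=cam('side')
S=lambda x,y:(190+x/3-.33,115+y/3-.33); D=lambda x,y:(170+x/2.8-.33,80+y/2.8-.33)
for n,a,b in[('C tip',(178,90),(305,182)),('C posttop',(272,158),(162,183)),('S tip',(452,25),(328,392)),('S posttop',(523,88),(172,367)),('C foot',(270,450),(179,350)),('S foot',(498,362),(189,525)),
 ('turner top',(205,108),(261,170)),('turner loop neck',(205,176),(263,240)),('turner blade bottom',(210,290),(265,303)),('fork top',(238,135),(210,172)),('fork tips',(238,322),(217,298)),
 ('smallA top',(97,280),(309,228)),('smallA bot',(99,388),(305,297)),('smallB top',(292,250),(275,342)),('smallB bot',(290,360),(280,408))]:
    p,e=tri(s,S(*a),d,D(*b)); print(n,p.round(),round(e,1))
for n,a,b in [('cup1',(161,207.5),D(405,172)),('cup2',(105,216),D(419,100))]:
    p,e=tri(s,a,d,b);print(n,p.round(),round(e,1),plane(s,a,90).round(),plane(d,b,90).round())
print('foot planes',[plane(s,S(270,450),10).round(),plane(d,D(179,350),10).round(),plane(s,S(498,362),10).round(),plane(d,D(189,525),10).round()])
E
```

```text
C tip [ 541. -142.  269.] 1.4
C posttop [ 685. -120.  274.] 0.9
S tip [496. 126. 268.] 0.4
S posttop [640. 114. 272.] 1.2
C foot [ 685. -121.    8.] 2.7
S foot [641. 114.   8.] 3.8
turner top [ 589. -140.  278.] 8.4
turner loop neck [ 580. -128.  203.] 15.7
turner blade bottom [ 581. -128.   99.] 9.3
fork top [ 640. -133.  277.] 8.9
fork tips [ 636. -126.  101.] 4.6
smallA top [ 546. -222.  116.] 7.0
smallA bot [ 548. -222.    4.] 2.6
smallB top [566. -53. 117.] 2.0
smallB bot [562. -52.   2.] 4.0
cup1 [ 442. -355.   86.] 4.5 [ 451. -354.   90.] [ 441. -354.   90.]
cup2 [ 430. -492.   83.] 0.1 [ 441. -493.   90.] [ 430. -485.   90.]
foot planes [array([ 689., -121.,   10.]), array([ 684., -121.,   10.]), array([645., 113.,  10.]), array([639., 114.,  10.])]
```

Choices: the turner is the blue loop at (258,160), because its top is at z≈278 and it hangs on the crowded hook. The small turners stand on the table with tops at z≈116. The cup is the one at (161,220), 568 mm from the base against 653 mm for the other. Sizes and heights agree with the description: hook tips at about 269, post tops at about 273, reach at about 145.

I'll use top-down grasps with the jaws across the loop. First I rise and turn.

jog_arm(
  moves=[
    [[-4,0,0],[-1.04,0,0]],
    [[-4,0,0],[-1.04,0,0]],
    [[-3,0,0],[-1.04,0,0]],
    [[0,-5,2.6],[0,0,0]],
    [[0,-5,2.6],[0,0,0]],
  ],
  grip=1,
  force=50,
)

```text
time: 0.92
ee_pos: [210.1, 388.8, 318.5]
tool_rot: [-0.061, 0.705, 0.058, 0.704]
ft_force: [0.8, 0.5, 0.1]
width: 85.4
```

jog_arm(
  moves=[
    [[0,-5.4,2.8],[0,0,0]],
    [[0,-5.4,2.8],[0,0,0]],
    [[0,-5.4,2.8],[0,0,0]],
    [[0,-5.4,2.8],[0,0,0]],
    [[0,-5.4,2.8],[0,0,0]],
  ],
)

```text
time: 1.55
ee_pos: [397.8, 139.3, 320.1]
tool_rot: [-0.061, 0.703, 0.06, 0.706]
ft_force: [0.2, 1.3, 0.7]
width: 85.3
```

```bash
cat >> h.py <<'E'
def todo(t,yaw):
    o=robot.get_obs();M=R.from_quat(o['tool_rot']).as_matrix();p=np.array(o['ee_pos'])
    y=np.radians(yaw);T=np.array([[0,-np.sin(y),np.cos(y)],[0,np.cos(y),np.sin(y)],[-1,0,0]])
    print('t',round(o['time'],2),'pos',p.round(1),'xax',M[:,0].round(3),'yaw',np.degrees(np.arctan2(M[1,2],M[0,2])).round(1),'q',np.round(o['joint_positions'],2),'w',round(o['width'],1),'F',np.round(o['ft_force'],1))
    print('shift cm in present axes',(M.T@(np.array(t)-p)/10).round(2),'in target axes',(T.T@(np.array(t)-p)/10).round(2),'turn',(R.from_matrix(M.T@T).as_rotvec(degrees=True)/8).round(2))
E
python3 -c "
from h import *
todo((586,-135.5,310),8.3)"
```

```text
t 1.55 pos [397.8 139.3 320.1] xax [ 0.004 -0.001 -1.   ] yaw 9.9 q [ 0.34  0.06  0.08  1.59 -0.    0.17] w 85.3 F [0.2 1.3 0.7]
shift cm in present axes [  1.11 -30.29  13.84] in target axes [  1.01 -29.91  14.66] turn [0.19 0.02 0.01]
```

jog_arm(
  moves=[
    [[0,-5.4,2.6],[0.19,0,0]],
    [[0,-5.4,2.6],[0,0,0]],
    [[0,-5.4,2.6],[0,0,0]],
    [[0,-5.4,2.6],[0,0,0]],
    [[0,-5.4,2.6],[0,0,0]],
  ],
)

```text
time: 2.17
ee_pos: [571.2, -117.7, 321.6]
tool_rot: [-0.051, 0.703, 0.051, 0.708]
ft_force: [0.5, 1.0, 0.7]
width: 85.5
```

jog_arm(
  moves=[
    [[0,-2.7,1.4],[0,0,0]],
    [[0,0,0],[0,0,0]],
  ],
)

```text
time: 2.42
ee_pos: [590.5, -147.6, 318.8]
tool_rot: [-0.048, 0.704, 0.049, 0.707]
ft_force: [-0.2, -0.0, -0.3]
width: 85.5
```

```bash
python3 -c "
from h import *
todo((586,-135.5,300),8.3)
w=cam('wrist');save(w,'w1.png')
for p in [(586,-135.5,272),(635.5,-128,272),(541,-142,275),(685,-121,272)]: print(p,proj(w,p).round())
"
```

```text
t 2.42 pos [ 590.5 -147.6  318.8] xax [ 0.004  0.001 -1.   ] yaw 7.9 q [-0.25  0.47  0.61  1.72  0.   -0.38] w 85.5 F [-0.2 -0.  -0.3]
shift cm in present axes [ 1.87  1.25 -0.28] in target axes [ 1.88  1.26 -0.27] turn [-0.05  0.03 -0.  ]
(586, -135.5, 272) [300. 215.]
(635.5, -128, 272) [300. 284.]
(541, -142, 275) [301. 146.]
(685, -121, 272) [299. 345.]
```

View pics/w1.png

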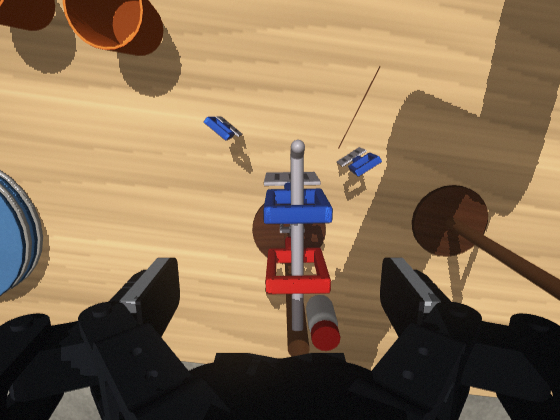

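The wrist view agrees with the plan. The turner loop top is at (298,212) against a predicted (300,215), and the red fork is at (298,284). The hook tip is at (298,148), and the loops are aligned with the jaws. Centre, then descend.

jog_arm(
  moves=[
    [[1,1.1,-0.3],[0,0,0]],
    [[0,0,0],[0,0,0]],
    [[3,0,0],[0,0,0]],
    [[3,0,0],[0,0,0]],
    [[2,0,0],[0,0,0]],
  ],
)

```text
time: 3.1
ee_pos: [586.1, -131.8, 232.9]
tool_rot: [-0.051, 0.701, 0.05, 0.71]
ft_force: [0.8, -0.3, 0.1]
width: 85.4
```

jog_arm(
  moves=[
    [[0.5,0,0],[0,0,0]],
  ],
)

```text
time: 3.22
ee_pos: [585.3, -130.9, 227.5]
tool_rot: [-0.052, 0.701, 0.051, 0.709]
ft_force: [-0.6, -0.1, -0.4]
width: 85.3
```

```bash
python3 -c "
from h import *
todo((585.5,-136.5,222),8.3)
w=cam('wrist');save(w,'w2.png')
"
```

```text
t 3.23 pos [ 585.3 -130.9  227.5] xax [ 0.011 -0.    -1.   ] yaw 8.3 q [-0.22  0.43  0.32  1.46  0.   -0.37] w 85.3 F [-0.6 -0.1 -0.4]
shift cm in present axes [ 0.55 -0.55 -0.07] in target axes [ 0.55 -0.55 -0.06] turn [0.   0.08 0.01]
```

jog_arm(
  moves=[
    [[0.5,-0.5,0],[0,0.08,0]],
    [[0,0,0],[0,0,0]],
  ],
)

```text
time: 3.52
ee_pos: [587.3, -136.1, 224.7]
tool_rot: [-0.053, 0.704, 0.051, 0.706]
ft_force: [-1.2, 0.2, 0.4]
width: 85.4
```

jog_arm(
  moves=[
    [[0,0,0],[0,0,0]],
    [[0,0,0],[0,0,0]],
    [[0,0,0],[0,0,0]],
    [[0,0,0],[0,0,0]],
    [[0,0,0],[0,0,0]],
  ],
  grip=-1,
  force=50,
)

```text
time: 4.15
ee_pos: [588.3, -136.6, 226.4]
tool_rot: [-0.053, 0.703, 0.05, 0.707]
ft_force: [0.7, 0.0, -0.3]
width: 44.9
```

```bash
python3 -c "
from h import *
todo((585.5,-136.5,245),8.3)
"
```

```text
t 4.15 pos [ 588.3 -136.6  226.4] xax [ 0.006 -0.004 -1.   ] yaw 8.4 q [-0.23  0.44  0.34  1.46 -0.   -0.37] w 44.9 F [ 0.7  0.  -0.3]
shift cm in present axes [-1.86  0.04 -0.26] in target axes [-1.86  0.05 -0.27] turn [0.01 0.04 0.03]
```

Gripped: width 44.9 for the 46 mm loop. Lift 22 mm.

jog_arm(
  moves=[
    [[-1,0,0],[0,0,0]],
    [[-1,0,0],[0,0,0]],
    [[-0.3,0,0],[0,0,0]],
    [[0,0,0],[0,0,0]],
  ],
)

```text
time: 4.65
ee_pos: [588.0, -136.4, 251.0]
tool_rot: [-0.053, 0.703, 0.05, 0.707]
ft_force: [-0.8, -0.1, -0.4]
width: 44.8
```

```bash
python3 -c "
from h import *
todo((588.3-104,-136.6-15,248.5),8.3)
s=cam('side');a=cv2.resize(s['image'][110:230,200:330],None,fx=4,fy=4,interpolation=cv2.INTER_CUBIC)
c=cam('scene');b=cv2.resize(c['image'][110:230,200:320],None,fx=4,fy=4,interpolation=cv2.INTER_CUBIC)
cv2.imwrite('pics/l1.png',cv2.resize(np.hstack([a,b]),None,fx=.8,fy=.8)[:,:,::-1])
"
```

```text
t 4.65 pos [ 588.  -136.4  251. ] xax [ 0.006 -0.003 -1.   ] yaw 8.4 q [-0.23  0.44  0.4   1.53 -0.   -0.37] w 44.8 F [-0.8 -0.1 -0.4]
shift cm in present axes [  0.2    0.   -10.49] in target axes [ 2.500e-01 -1.000e-02 -1.048e+01] turn [0.01 0.04 0.03]
```

View pics/l1.png

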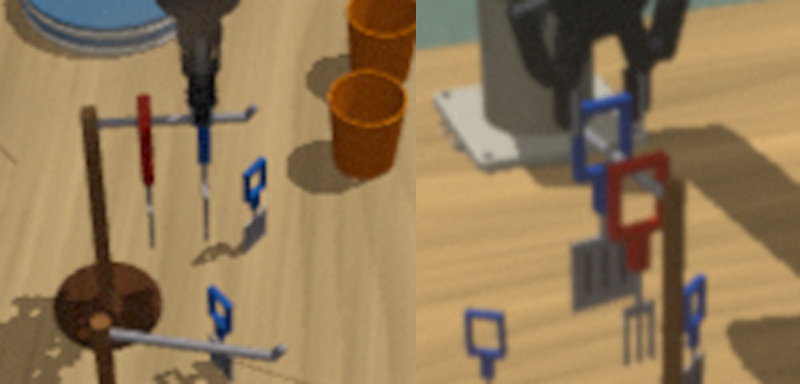

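Turner lifted with the hook in mid-eye, and the fork still on the hook. Slide off the tip.

jog_arm(
  moves=[
    [[0,0,-1.5],[0,0,0]],
    [[0,0,-2.2],[0,0,0]],
    [[0,0,-2.2],[0,0,0]],
    [[0,0,-2.2],[0,0,0]],
    [[0,0,-2.2],[0,0,0]],
  ],
)

```text
time: 5.38
ee_pos: [483.2, -151.0, 247.3]
tool_rot: [-0.053, 0.705, 0.051, 0.706]
ft_force: [-0.0, -0.6, 0.0]
width: 45.0
```

```bash
python3 -c "
from h import *
todo((588.3-104,-136.6-15,248.5),8.3)"
```

```text
t 5.38 pos [ 483.2 -151.   247.3] xax [ 0.001 -0.002 -1.   ] yaw 8.4 q [-0.3   0.24  0.11  1.44 -0.   -0.45] w 45.0 F [-0.  -0.6  0. ]
shift cm in present axes [-0.12 -0.07  0.1 ] in target axes [-0.12 -0.07  0.1 ] turn [0.02 0.01 0.02]
```

jog_arm(
  moves=[
    [[-0.5,0,-0.5],[0.82,0,0]],
    [[0,1,-1],[0.82,0,0]],
    [[0,4,-1],[0,0,0]],
    [[0,5,-1],[0,0,0]],
    [[0,5,-1],[0,0,0]],
  ],
)

```text
time: 6.0
ee_pos: [447.8, 0.5, 251.1]
tool_rot: [0.034, 0.706, -0.036, 0.706]
ft_force: [1.1, -0.3, -0.8]
width: 44.8
```

jog_arm(
  moves=[
    [[0,5,0],[0,0,0]],
    [[0,4,0],[0,0,0]],
    [[0,2,0],[0,0,0]],
    [[0,0,0],[0,0,0]],
  ],
)

```text
time: 6.5
ee_pos: [457.0, 116.4, 250.3]
tool_rot: [0.032, 0.706, -0.034, 0.706]
ft_force: [0.8, -1.5, -1.0]
width: 44.5
```

```bash
python3 -c "
from h import *
todo((451,130,250),-4.8)
w=cam('wrist');save(w,'w3.png')
for p in [(640.5,114,272),(496,126,275)]: print(proj(w,p).round())
"
```

```text
t 6.5 pos [457.  116.4 250.3] xax [-0.    -0.002 -1.   ] yaw -5.4 q [ 0.25  0.17  0.03  1.43 -0.    0.34] w 44.5 F [ 0.8 -1.5 -1. ]
shift cm in present axes [ 0.03  1.3  -0.72] in target axes [ 0.03  1.31 -0.71] turn [-0.07 -0.    0.02]
[306. 540.]
[309. 337.]
```

View pics/w3.png

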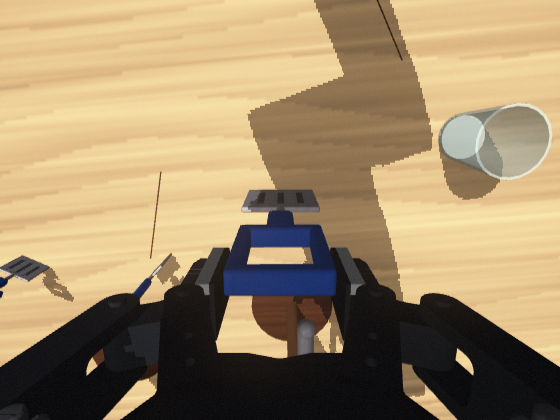

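Turner is firmly held. The spare hook tip is at (306,328) and the eye centre at column 280, so I shift about 12 mm and then advance.

jog_arm(
  moves=[
    [[0,1.2,0],[-0.07,0,0]],
    [[0,0,0],[0,0,0]],
    [[0,0,0],[0,0,0]],
  ],
)

```text
time: 6.92
ee_pos: [458.0, 126.3, 250.2]
tool_rot: [0.03, 0.707, -0.032, 0.706]
ft_force: [-0.4, -0.7, -0.2]
width: 44.5
```

```bash
python3 -c "
from h import *
todo((562,120.5,250),-4.8)"
```

```text
t 6.92 pos [458.  126.3 250.2] xax [-0.001 -0.003 -1.   ] yaw -5.0 q [ 0.27  0.18  0.04  1.43 -0.    0.36] w 44.5 F [-0.4 -0.7 -0.2]
shift cm in present axes [1.000e-02 3.300e-01 1.041e+01] in target axes [ 0.02  0.29 10.41] turn [-0.03 -0.    0.02]
```

jog_arm(
  moves=[
    [[0,0.2,1.5],[0,0,0]],
    [[0,0,2],[0,0,0]],
    [[0,0,2],[0,0,0]],
    [[0,0,2],[0,0,0]],
    [[0,0,2],[0,0,0]],
  ],
)

```text
time: 7.55
ee_pos: [559.2, 118.0, 250.6]
tool_rot: [0.031, 0.706, -0.033, 0.707]
ft_force: [-0.5, 0.2, -0.9]
width: 45.2
```

```bash
python3 -c "
from h import *
todo((562,120.5,225),-4.8)
s=cam('side');a=cv2.resize(s['image'][180:300,200:330],None,fx=4,fy=4,interpolation=cv2.INTER_CUBIC)
c=cam('scene');b=cv2.resize(c['image'][90:210,290:410],None,fx=4,fy=4,interpolation=cv2.INTER_CUBIC)
cv2.imwrite('pics/l2.png',cv2.resize(np.hstack([a,b]),None,fx=.8,fy=.8)[:,:,::-1])
"
```

```text
t 7.55 pos [559.2 118.  250.6] xax [ 0.002 -0.003 -1.   ] yaw -5.1 q [ 0.21  0.37  0.3   1.5  -0.    0.3 ] w 45.2 F [-0.5  0.2 -0.9]
shift cm in present axes [2.55 0.28 0.25] in target axes [2.56 0.27 0.26] turn [-0.04  0.02  0.02]
```

View pics/l2.png

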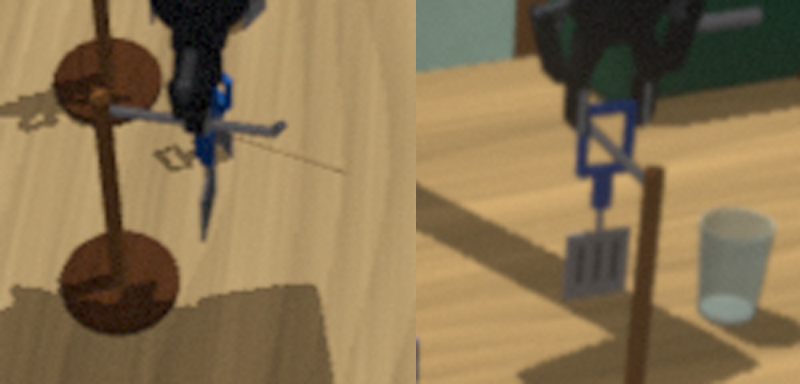

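The spare hook passes through the turner's eye. Lower it.

jog_arm(
  moves=[
    [[1,0.2,0],[0,0,0]],
    [[0.8,0,0],[0,0,0]],
    [[0.5,0,0],[0,0,0]],
    [[0,0,0],[0,0,0]],
  ],
)

```text
time: 8.15
ee_pos: [559.7, 119.6, 226.3]
tool_rot: [0.031, 0.705, -0.033, 0.708]
ft_force: [1.0, -0.1, -0.3]
width: 44.8
```

```bash
python3 -c "
from h import *
todo((562,120.5,225),-4.8)"
```

```text
t 8.15 pos [559.7 119.6 226.3] xax [ 0.003 -0.003 -1.   ] yaw -5.2 q [ 0.21  0.38  0.25  1.44 -0.    0.3 ] w 44.8 F [ 1.  -0.1 -0.3]
shift cm in present axes [0.13 0.12 0.22] in target axes [0.13 0.11 0.23] turn [-0.05  0.03  0.02]
```

jog_arm(
  moves=[
    [[0.15,0,0],[0,0,0]],
    [[0,0,0],[0,0,0]],
  ],
)

```text
time: 8.4
ee_pos: [559.6, 119.7, 226.4]
tool_rot: [0.031, 0.704, -0.033, 0.709]
ft_force: [-0.0, 0.8, -0.6]
width: 44.9
```

jog_arm(
  moves=[
    [[0,0,0],[0,0,0]],
    [[0,0,0],[0,0,0]],
    [[0,0,0],[0,0,0]],
    [[0,0,0],[0,0,0]],
    [[0,0,0],[0,0,0]],
  ],
  grip=1,
)

```text
time: 9.02
ee_pos: [559.1, 119.9, 225.4]
tool_rot: [0.031, 0.705, -0.033, 0.708]
ft_force: [-0.3, 1.0, -0.2]
width: 85.5
```

jog_arm(
  moves=[
    [[-2,0,0],[0,0,0]],
    [[-3,0,0],[0,0,0]],
    [[-3,0,0],[0,0,0]],
    [[-1,0,0],[0,0,0]],
    [[0,0,0],[0,0,0]],
  ],
)

```text
time: 9.65
ee_pos: [558.2, 120.0, 316.1]
tool_rot: [0.031, 0.706, -0.033, 0.707]
ft_force: [0.1, -0.3, -0.2]
width: 85.2
```

```bash
python3 -c "
from h import *
todo((637,-128.5,318),8.3)
w=cam('wrist')
s=cam('side');a=cv2.resize(s['image'][180:300,200:330],None,fx=3,fy=3,interpolation=cv2.INTER_CUBIC)
cv2.imwrite('pics/l3.png',np.hstack([a,cv2.resize(w['image'],(480,360))])[:,:,::-1])
"
```

```text
t 9.65 pos [558.2 120.  316.1] xax [ 0.001 -0.003 -1.   ] yaw -5.2 q [ 0.21  0.38  0.47  1.67 -0.    0.3 ] w 85.2 F [ 0.1 -0.3 -0.2]
shift cm in present axes [ -0.1  -24.04  10.09] in target axes [ -0.19 -25.73   4.21] turn [-1.68  0.01  0.02]
```

View pics/l3.png

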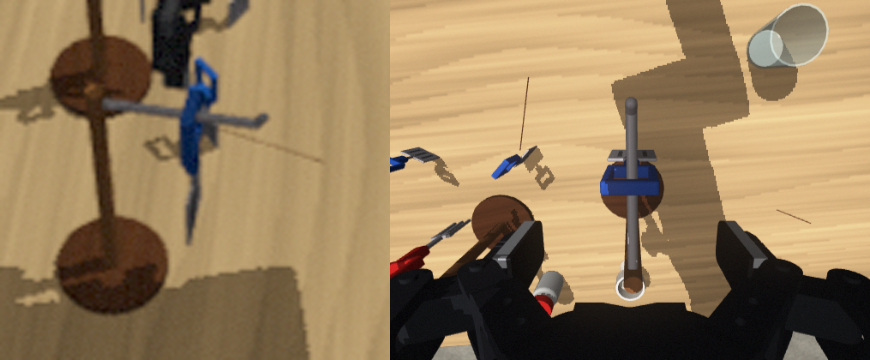

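The turner hangs on the spare hook, with the hook through its eye at about (632,190) in the wrist half. The jaws are clear of it. Now the fork.

jog_arm(
  moves=[
    [[0,0,0],[-0.84,0,0]],
    [[0,0,0.5],[-0.84,0,0]],
    [[0,-5,1],[0,0,0]],
    [[0,-5,1],[0,0,0]],
    [[0,-5,1],[0,0,0]],
  ],
)

```text
time: 10.38
ee_pos: [613.4, -22.9, 307.6]
tool_rot: [-0.058, 0.71, 0.056, 0.7]
ft_force: [0.3, -0.1, -0.1]
width: 85.3
```

jog_arm(
  moves=[
    [[0,-5,0.5],[0,0,0]],
    [[0,-4,0],[0,0,0]],
    [[0,0,0],[0,0,0]],
    [[0,0,0],[0,0,0]],
  ],
)

```text
time: 10.88
ee_pos: [631.8, -117.2, 299.5]
tool_rot: [-0.055, 0.714, 0.055, 0.696]
ft_force: [0.7, -0.2, 0.1]
width: 85.2
```

```bash
python3 -c "
from h import *
todo((636.5,-128.5,225),8.3)
w=cam('wrist')
h=cv2.cvtColor(w['image'],cv2.COLOR_RGB2HSV);m=cv2.inRange(h,(0,170,80),(6,255,255))|cv2.inRange(h,(175,170,80),(180,255,255))
k,_,st,ce=cv2.connectedComponentsWithStats(m)
for i in range(1,k):
  if st[i,4]>60: print(st[i],ce[i].round(),plane(w,(ce[i]),268).round())
print(proj(w,(635.5,-128,272)).round())
"
```

```text
t 10.88 pos [ 631.8 -117.2  299.5] xax [-0.026 -0.002 -1.   ] yaw 8.9 q [-0.18  0.58  0.75  1.77 -0.01 -0.34] w 85.2 F [ 0.7 -0.2  0.1]
shift cm in present axes [ 7.44 -1.2   0.48] in target axes [ 7.45 -1.19  0.3 ] turn [ 0.08 -0.18 -0.01]
[ 224  206   74   39 2273] [262. 227.] [ 633. -129.  268.]
[292 311  31  28 667] [307. 325.] [696. -89. 268.]
[262. 233.]
```

Fork loop is measured at (633,-129), matching the estimate. Centre, descend, grip.

jog_arm(
  moves=[
    [[0,-1.1,0.3],[0.08,-0.18,0]],
    [[2,0,0],[0,-0.05,0]],
    [[2,0,0],[0,0,0]],
    [[2,0,0],[0,0,0]],
    [[0,0,0],[0,0,0]],
  ],
)

```text
time: 11.55
ee_pos: [637.7, -124.3, 239.8]
tool_rot: [-0.053, 0.7, 0.053, 0.71]
ft_force: [0.2, 0.1, 0.1]
width: 85.5
```

```bash
python3 -c "
from h import *
todo((636,-128.5,225),8.3)"
```

```text
t 11.55 pos [ 637.7 -124.3  239.8] xax [ 0.014  0.002 -1.   ] yaw 8.6 q [-0.19  0.54  0.53  1.55  0.   -0.34] w 85.5 F [0.2 0.1 0.1]
shift cm in present axes [ 1.48 -0.39 -0.26] in target axes [ 1.48 -0.39 -0.23] turn [0.04 0.1  0.  ]
```

jog_arm(
  moves=[
    [[1.3,-0.4,-0.2],[0,0.1,0]],
    [[0,0,0],[0,0,0]],
  ],
)

```text
time: 11.8
ee_pos: [637.1, -128.5, 228.0]
tool_rot: [-0.054, 0.704, 0.053, 0.706]
ft_force: [0.1, 0.8, -0.5]
width: 85.3
```

jog_arm(
  moves=[
    [[0,0,0],[0,0,0]],
    [[0,0,0],[0,0,0]],
    [[0,0,0],[0,0,0]],
    [[0,0,0],[0,0,0]],
    [[0,0,0],[0,0,0]],
  ],
  grip=-1,
  force=50,
)

```text
time: 12.42
ee_pos: [638.2, -128.8, 229.7]
tool_rot: [-0.054, 0.703, 0.052, 0.707]
ft_force: [0.4, 0.2, -0.3]
width: 44.9
```

```bash
python3 -c "
from h import *
todo((636,-128.5,247),8.3)"
```

```text
t 12.43 pos [ 638.2 -128.8  229.7] xax [ 0.006 -0.002 -1.   ] yaw 8.6 q [-0.2   0.55  0.52  1.54 -0.   -0.35] w 44.9 F [ 0.4  0.2 -0.3]
shift cm in present axes [-1.73  0.06 -0.2 ] in target axes [-1.73  0.06 -0.21] turn [0.04 0.04 0.02]
```

jog_arm(
  moves=[
    [[-1,0,0],[0,0,0]],
    [[-1,0,0],[0,0,0]],
    [[-0.2,0,0],[0,0,0]],
    [[0,0,0],[0,0,0]],
  ],
)

```text
time: 12.92
ee_pos: [638.2, -128.7, 253.6]
tool_rot: [-0.054, 0.703, 0.053, 0.707]
ft_force: [-0.4, -0.0, -0.0]
width: 44.6
```

jog_arm(
  moves=[
    [[0,0,-1.5],[0,0,0]],
    [[0,0,-2.2],[0,0,0]],
    [[0,0,-2.2],[0,0,0]],
  ],
)

```text
time: 13.3
ee_pos: [579.4, -137.3, 251.6]
tool_rot: [-0.054, 0.703, 0.053, 0.707]
ft_force: [0.1, 0.5, -0.5]
width: 44.8
```

```bash
python3 -c "
from h import *
todo((638-155,-129-22.5,252),8.3)"
```

```text
t 13.3 pos [ 579.4 -137.3  251.6] xax [ 0.006 -0.002 -1.   ] yaw 8.7 q [-0.23  0.42  0.37  1.52 -0.   -0.38] w 44.8 F [ 0.1  0.5 -0.5]
shift cm in present axes [-0.1   0.06 -9.75] in target axes [-0.04 -0.01 -9.75] turn [0.05 0.04 0.02]
```

jog_arm(
  moves=[
    [[0,0,-2.2],[0,0,0]],
    [[0,0,-2.2],[0,0,0]],
    [[0,0,-2.2],[0,0,0]],
    [[0,0,-2.2],[0,0,0]],
    [[-1,0,-1],[0,0,0]],
  ],
)

```text
time: 13.92
ee_pos: [477.3, -152.2, 260.1]
tool_rot: [-0.054, 0.704, 0.053, 0.706]
ft_force: [-0.3, 0.1, -1.4]
width: 44.6
```

```bash
python3 -c "
from h import *
todo((443,-355,252),8.3)
s=cam('side');a=cv2.resize(s['image'][90:240,200:350],None,fx=3.9,fy=3.9,interpolation=cv2.INTER_CUBIC)
cv2.imwrite('pics/l4.png',a[:,:,::-1])"
```

```text
t 13.93 pos [ 477.3 -152.2  260.1] xax [ 0.003 -0.001 -1.   ] yaw 8.7 q [-0.31  0.22  0.12  1.46  0.   -0.46] w 44.6 F [-0.3  0.1 -1.4]
shift cm in present axes [  0.82 -19.53  -6.47] in target axes [  0.81 -19.57  -6.32] turn [0.05 0.02 0.01]
```

View pics/l4.png

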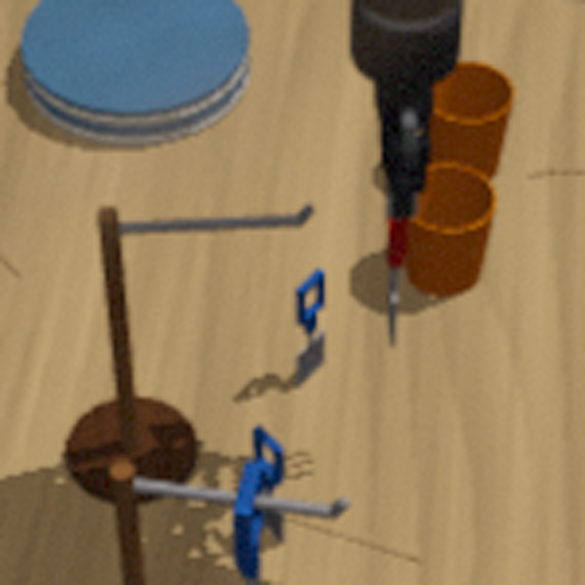

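Fork held vertical, clear of the hook. Move above the cup.

jog_arm(
  moves=[
    [[0,-3.5,-1.1],[0,0,0]],
    [[0,-5,-1.6],[0,0,0]],
    [[0,-5,-1.6],[0,0,0]],
    [[0,-4,-1.2],[0,0,0]],
    [[0,0,0],[0,0,0]],
  ],
)

```text
time: 14.6
ee_pos: [454.5, -339.9, 266.0]
tool_rot: [-0.058, 0.7, 0.053, 0.71]
ft_force: [-0.6, 1.1, -0.8]
width: 44.8
```

jog_arm(
  moves=[
    [[0,0,0],[0,0,0]],
    [[0,0,0],[0,0,0]],
  ],
)

```text
time: 14.85
ee_pos: [455.6, -339.0, 266.2]
tool_rot: [-0.058, 0.7, 0.053, 0.71]
ft_force: [-0.6, -0.9, -1.5]
width: 44.5
```

```bash
python3 -c "
from h import *
todo((445,-355,252),8.3)
w=cam('wrist');s=cam('side');c=cam('scene');save(w,'w5.png')
a=cv2.resize(s['image'][70:190,250:370],None,fx=3.3,fy=3.3,interpolation=cv2.INTER_CUBIC)
b=cv2.resize(c['image'][130:250,90:210],None,fx=3.3,fy=3.3,interpolation=cv2.INTER_CUBIC)
cv2.imwrite('pics/l5.png',np.hstack([a,b])[:,:,::-1])"
```

```text
t 14.85 pos [ 455.6 -339.   266.2] xax [ 0.015 -0.005 -1.   ] yaw 9.0 q [-0.64  0.35  0.31  1.51  0.01 -0.8 ] w 44.5 F [-0.6 -0.9 -1.5]
shift cm in present axes [ 1.41 -1.4  -1.32] in target axes [ 1.42 -1.43 -1.28] turn [0.09 0.1  0.05]
```

View pics/l5.png

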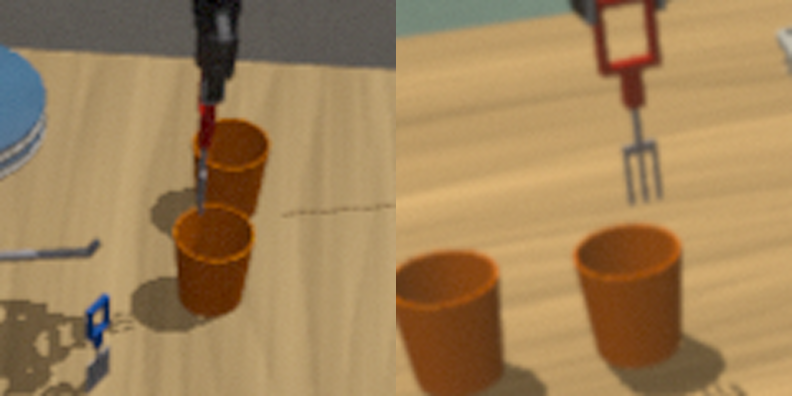

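```bash
python3 -c "
from h import *
s=cam('side');c=cam('scene')
A=lambda x,y:(250+x/3.3-.35,70+y/3.3-.35);B=lambda x,y:(90+(x-396)/3.3-.35,130+y/3.3-.35)
for n,a,b in(('tips',A(201,212),B(645,200)),('rim',A(214,235),B(629,252))): print(n,tri(s,a,c,b))
todo((443,-355,240),8.3)"
```

```text
tips (array([ 454.12879051, -338.14979627,  137.79017608]), np.float64(3.130512051670625))
rim (array([ 440.75564383, -354.89541832,   89.1660398 ]), np.float64(1.5944676455707176))
t 15.1 pos [ 455.4 -339.1  266.3] xax [ 0.015 -0.005 -1.   ] yaw 9.0 q [-0.64  0.35  0.31  1.51  0.01 -0.8 ] w 44.6 F [-0.2 -0.2  0.1]
shift cm in present axes [ 2.62 -1.36 -1.51] in target axes [ 2.63 -1.39 -1.46] turn [0.09 0.1  0.05]
```

The rim comes out at (441,-355,89), consistent with the 90 mm height, and the tips are right under the TCP. Shift by -15/-15 mm, then check again.

jog_arm(
  moves=[
    [[0,-1.5,-1.5],[0.09,0.1,0.05]],
    [[0,0,0],[0,0,0]],
    [[0,0,0],[0,0,0]],
  ],
)

```text
time: 15.48
ee_pos: [442.1, -357.2, 266.4]
tool_rot: [-0.051, 0.705, 0.051, 0.705]
ft_force: [0.5, -0.6, -1.1]
width: 44.5
```

```bash
python3 -c "
from h import *
todo((442.5,-356,140),8.3)"
```

```text
t 15.47 pos [ 442.1 -357.2  266.4] xax [-0.    -0.001 -1.   ] yaw 8.3 q [-0.68  0.37  0.33  1.54 -0.   -0.82] w 44.5 F [ 0.5 -0.6 -1.1]
shift cm in present axes [12.64  0.12  0.06] in target axes [12.64  0.12  0.06] turn [-0. -0.  0.]
```

jog_arm(
  moves=[
    [[2,0.1,0],[0,0,0]],
    [[2.5,0,0],[0,0,0]],
    [[2.5,0,0],[0,0,0]],
    [[2,0,0],[0,0,0]],
    [[1,0,0],[0,0,0]],
  ],
)

```text
time: 16.1
ee_pos: [442.8, -357.2, 165.1]
tool_rot: [-0.052, 0.704, 0.05, 0.706]
ft_force: [-1.1, 0.7, -1.0]
width: 44.4
```

```bash
python3 -c "
from h import *
todo((442.5,-356,140),8.3)"
```

```text
t 16.1 pos [ 442.8 -357.2  165.1] xax [ 0.003 -0.003 -1.   ] yaw 8.2 q [-0.68  0.39  0.11  1.28 -0.   -0.82] w 44.4 F [-1.1  0.7 -1. ]
shift cm in present axes [ 2.51  0.13 -0.02] in target axes [ 2.51  0.12 -0.01] turn [-0.01  0.02  0.02]
```

Tips are inside the cup. Now lean the fork toward the near wall, about 10° with the handle towards the robot, so it rests on the rim when released.

jog_arm(
  moves=[
    [[0.2,0,-1],[0,-0.4,0]],
    [[0.2,0,-1.1],[0,-0.4,0]],
    [[0.4,0,-1.1],[0,-0.4,0]],
    [[0.5,0,0],[0,0,0]],
    [[0,0,0],[0,0,0]],
  ],
)

```text
time: 16.73
ee_pos: [413.5, -362.2, 150.6]
tool_rot: [-0.048, 0.64, 0.054, 0.765]
ft_force: [0.2, 0.5, -0.8]
width: 44.5
```

```bash
python3 -c "
from h import *
todo((410,-360,138),8.3)
o=robot.get_obs();M=R.from_quat(o['tool_rot']).as_matrix();print('tips est',(np.array(o['ee_pos'])+M[:,0]*127.7).round(1))
s=cam('side');c=cam('scene')
a=cv2.resize(s['image'][70:190,250:370],None,fx=3.3,fy=3.3,interpolation=cv2.INTER_CUBIC)
b=cv2.resize(c['image'][130:250,90:210],None,fx=3.3,fy=3.3,interpolation=cv2.INTER_CUBIC)
cv2.imwrite('pics/l6.png',np.hstack([a,b])[:,:,::-1])"
```

```text
t 16.73 pos [ 413.5 -362.2  150.6] xax [ 0.174  0.021 -0.985] yaw 8.3 q [-0.8   0.28 -0.11  1.08  0.14 -0.94] w 44.5 F [ 0.2  0.5 -0.8]
shift cm in present axes [ 1.19  0.27 -0.53] in target axes [ 1.26  0.26 -0.31] turn [0.   1.26 0.03]
tips est [ 435.7 -359.5   24.9]
```

View pics/l6.png

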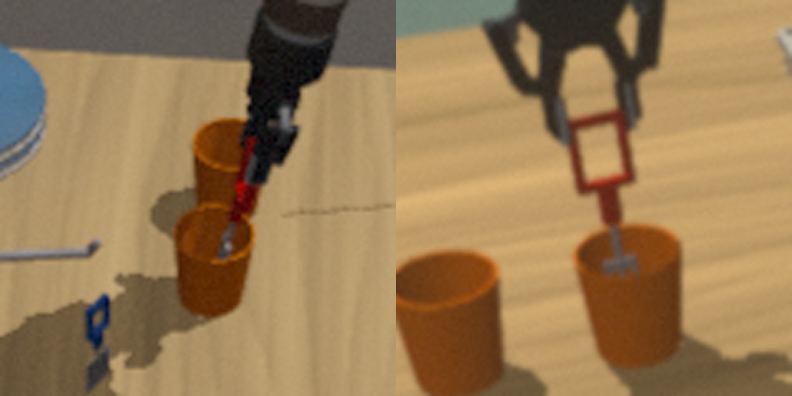

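Fork leaning inside the cup, cup upright. Lower 14 mm and go back 10 mm.

jog_arm(
  moves=[
    [[0.6,0.3,-0.6],[0,0,0]],
    [[0.5,0,-0.6],[0,0,0]],
    [[0,0,0],[0,0,0]],
  ],
)

```text
time: 17.2
ee_pos: [404.3, -360.2, 137.0]
tool_rot: [-0.049, 0.64, 0.055, 0.764]
ft_force: [-0.2, -0.3, -0.5]
width: 44.9
```

```bash
python3 -c "
from h import *
todo((410,-360,138),8.3)
o=robot.get_obs();M=R.from_quat(o['tool_rot']).as_matrix();print('tips est',(np.array(o['ee_pos'])+M[:,0]*127.7).round(1))"
```

```text
t 17.2 pos [ 404.3 -360.2  137. ] xax [ 0.174  0.021 -0.985] yaw 8.5 q [-0.81  0.28 -0.15  1.04  0.14 -0.95] w 44.9 F [-0.2 -0.3 -0.5]
shift cm in present axes [-0.   -0.06  0.58] in target axes [-0.1  -0.06  0.57] turn [0.02 1.26 0.03]
tips est [ 426.5 -357.6   11.2]
```

jog_arm(
  moves=[
    [[0.3,0,-0.5],[0,0,0]],
    [[0,0,0],[0,0,0]],
  ],
)

```text
time: 17.45
ee_pos: [399.9, -361.0, 132.9]
tool_rot: [-0.049, 0.64, 0.055, 0.765]
ft_force: [0.6, 0.6, -0.3]
width: 44.9
```

jog_arm(
  moves=[
    [[0,0,0],[0,0,0]],
    [[0,0,0],[0,0,0]],
    [[0,0,0],[0,0,0]],
    [[0,0,0],[0,0,0]],
    [[0,0,0],[0,0,0]],
  ],
  grip=1,
)

```text
time: 18.08
ee_pos: [400.5, -361.7, 134.0]
tool_rot: [-0.05, 0.64, 0.054, 0.765]
ft_force: [-0.5, 0.1, -0.0]
width: 85.4
```

```bash
python3 -c "
from h import *
todo((410,-360,138),8.3)
w=cam('wrist');s=cam('side');c=cam('scene')
a=cv2.resize(s['image'][80:170,270:360],(400,400),interpolation=cv2.INTER_CUBIC)
b=cv2.resize(w['image'],(400,300));b=np.vstack([b,np.zeros((100,400,3),np.uint8)])
cv2.imwrite('pics/l7.png',np.hstack([a,b])[:,:,::-1])"
```

```text
t 18.07 pos [ 400.5 -361.7  134. ] xax [ 0.176  0.019 -0.984] yaw 8.5 q [-0.82  0.28 -0.16  1.03  0.14 -0.96] w 85.4 F [-0.5  0.1 -0. ]
shift cm in present axes [-0.23  0.03  1.02] in target axes [-0.4   0.03  0.96] turn [0.02 1.27 0.05]
```

The picture allowance is used up, so I'll check numerically. Back off along the tool axis.

jog_arm(
  moves=[
    [[-1.5,0,0],[0,0,0]],
    [[-3,0,0],[0,0,0]],
    [[-4,0,0],[0,0,0]],
    [[-4,0,0],[0,0,0]],
    [[-4,0,0],[0,0,0]],
  ],
)

```text
time: 18.85
ee_pos: [369.2, -363.4, 301.5]
tool_rot: [-0.049, 0.641, 0.056, 0.764]
ft_force: [0.6, -0.3, 0.7]
width: 85.3
```

jog_arm(
  moves=[
    [[0,5,0],[0,0,0]],
    [[0,5,0],[0,0,0]],
    [[0,5,0],[0,0,0]],
    [[0,4,0],[0,0,0]],
    [[0,0,0],[0,0,0]],
  ],
)

```text
time: 19.48
ee_pos: [341.8, -173.7, 310.6]
tool_rot: [-0.053, 0.635, 0.051, 0.769]
ft_force: [-0.7, -0.6, 0.9]
width: 85.1
```

```bash
cat > chk.py <<'E'
from h import *
todo((410,-360,138),8.3)
V={}
for n in('scene','side'):
    c=cam(n);h=cv2.cvtColor(c['image'],cv2.COLOR_RGB2HSV)
    for nm,m in(('red',cv2.inRange(h,(0,165,60),(4,255,255))|cv2.inRange(h,(174,165,60),(180,255,255))),('orange',cv2.inRange(h,(5,170,60),(14,255,255))),('blue',cv2.inRange(h,(106,120,50),(126,255,255)))):
        k,_,st,ce=cv2.connectedComponentsWithStats(m)
        for i in range(1,k):
            if st[i,4]>12 and st[i,1]<300 and 80<st[i,0]<400 and st[i,1]>80: print(n,nm,st[i],ce[i].round(1))
    print('cup predicted box',proj(c,(441,-355,90)).round(),proj(c,(441,-355,0)).round(),'spare-hook turner eye/top/bottom',[proj(c,(640.5-.9966*80,114+.083*80,z)).round() for z in(272,240,102)])
E
python3 chk.py
```

```text
t 19.48 pos [ 341.8 -173.7  310.6] xax [ 0.187  0.011 -0.982] yaw 8.5 q [-0.56 -0.15 -0.16  1.41  0.11 -0.7 ] w 85.1 F [-0.7 -0.6  0.9]
shift cm in present axes [ 18.02 -19.13   0.7 ] in target axes [ 17.26 -19.42   4.06] turn [0.01 1.35 0.12]
scene red [321 258  16  11 132] [328.2 263.1]
scene orange [ 142  169   34   72 1217] [159.8 213.9]
scene orange [  87  206   35   45 1200] [105.7 226.6]
scene orange [321 257  16   5  21] [329.1 258.3]
scene orange [321 265  16   7  37] [329.  268.7]
scene blue [342 130  15   5  33] [348.6 131.5]
scene blue [343 150  10   4  18] [347.5 150.7]
cup predicted box [160. 206.] [164. 234.] spare-hook turner eye/top/bottom [array([350., 131.]), array([349., 143.]), array([346., 190.])]
side red [323 117  10  25 116] [327.4 129.2]
side red [183 199  12  12 116] [188.2 204.2]
side orange [302 106  29  60 954] [315.7 135.8]
side orange [217 193  14  13  69] [223.9 199.4]
side orange [234 192  16  21 162] [241.  202.2]
side orange [225 206   9   5  17] [228.4 207.9]
side orange [229 253  26  24 189] [243.9 264.3]
side orange [225 254   9   6  22] [229.1 256.6]
side orange [220 259  15  10  61] [226.7 263.7]
side blue [277 160   6  15  47] [279.3 166.4]
side blue [260 200  12  38 203] [264.6 219.3]
cup predicted box [314. 141.] [313. 160.] spare-hook turner eye/top/bottom [array([262., 215.]), array([262., 223.]), array([263., 253.])]
```

```bash
cat > t.py <<'E'
from h import *
c=cam('side');s=cam('scene')
h=cv2.cvtColor(c['image'],cv2.COLOR_RGB2HSV);m=cv2.inRange(h,(100,90,30),(130,255,255))
print('side blue rows',[(r,(np.nonzero(m[r,250:285])[0]+250).tolist()) for r in range(205,246,3)])
g=c['image'][238:258,252:275].astype(int); print('side R-B rows 238+2k, cols 252..274');print((g[::2,:,0]-g[::2,:,2]))
h=cv2.cvtColor(s['image'],cv2.COLOR_RGB2HSV);m=cv2.inRange(h,(100,90,30),(130,255,255))
print('scene blue rows',[(r,np.nonzero(m[r,330:370])[0].mean().round(1)+330) for r in range(128,166,4) if m[r,330:370].any()])
r=cv2.inRange(h,(0,150,40),(9,255,255))|cv2.inRange(h,(170,150,40),(180,255,255))
print('scene fork rows',[(y,(np.nonzero(r[y,130:190])[0]+130)[[0,-1]].tolist()) for y in range(166,206,3) if r[y,130:190].any()])
a,e=tri(s,(153,182),c,(327.4,127));print('fork loop rough',a.round(),round(e,1))
E
python3 t.py
```

```text
side blue rows [(205, [266, 270, 271]), (208, [264, 265, 266, 267, 271]), (211, [262, 263, 264, 265, 266, 267, 268, 269, 270, 271]), (214, [261, 262, 263, 264, 265, 266, 267, 268, 269, 270]), (217, [261, 262, 263, 264, 265]), (220, [260, 261, 262, 263, 264, 265]), (223, [260, 261, 262, 263, 264, 265, 266, 267]), (226, [260, 261, 262, 263, 264, 265, 266]), (229, [261, 262, 263, 264, 265]), (232, [261, 262, 263, 264, 265]), (235, [261, 262, 263, 264, 265]), (238, []), (241, []), (244, [])]
side R-B rows 238+2k, cols 252..274
[[ 47  46  48  48  50  46  47  51  50  49  25  -3 -22  -9  13  43  47  50
   51  49  49  46  49]
 [ 48  46  49  49  51  48  52  53  50  52  46  21   2   0  18  38  48  51
   51  49  46  49  52]
 [ 46  47  48  48  48  52  48  53  50  50  45  10   3   2  11  35  53  50
   50  48  45  49  52]
 [ 49  48  47  46  49  48  49  51  50  51  21   6   4  -1  10  33  52  50
   47  47  46  50  52]
 [ 48  50  49  50  49  48  51  51  51  47  19   5   2   2  14  37  49  48
   49  48  50  51  52]
 [ 48  51  48  46  47  54  48  53  51  27   7   2   1   2  21  45  47  47
   48  49  4
[... 183 characters left out ...]
  47  48  51  49  48]
 [ 71  71  71  68  72  74  74  72  74  59  16   0   9  31  50  48  46  46
   47  46  50  53  51]
 [ 71  70  71  73  72  72  74  74  75  63  30   4  44  59  52  46  48  48
   47  48  51  54  49]]
scene blue rows [(132, np.float64(349.0)), (136, np.float64(349.0)), (144, np.float64(348.0)), (148, np.float64(350.0)), (152, np.float64(347.5)), (156, np.float64(347.5)), (160, np.float64(347.0))]
scene fork rows [(169, [153, 157]), (172, [142, 158]), (175, [142, 158]), (178, [143, 159]), (181, [144, 159]), (184, [144, 160]), (187, [145, 161]), (190, [145, 159]), (193, [146, 155]), (196, [153, 157]), (199, [153, 157]), (202, [153, 157])]
fork loop rough [ 403. -362.  144.] 7.1
```

Turner is vertical: its axis stays at column 263 from handle to blade edge. Fork loop centre is near (403,-362,144), a lean of about 10°. One more look after a short wait to confirm nothing is moving.

jog_arm(
  moves=[
    [[0,0,0],[0,0,0]],
    [[0,0,0],[0,0,0]],
    [[0,0,0],[0,0,0]],
    [[0,0,0],[0,0,0]],
    [[0,0,0],[0,0,0]],
  ],
)

```text
time: 20.3
ee_pos: [342.8, -178.6, 308.4]
tool_rot: [-0.049, 0.637, 0.048, 0.768]
ft_force: [-0.3, 0.4, 0.5]
width: 85.2
```

```bash
python3 t.py | grep -v "^ *\[" ; python3 chk.py | grep -E "^t|orange|side red" | head -5; python3 -c "
from h import *
print(robot.job_done())"
```

```text
side blue rows [(205, [266, 270, 271]), (208, [264, 265, 266, 267, 271]), (211, [262, 263, 264, 265, 266, 267, 268, 269, 270, 271]), (214, [261, 262, 263, 264, 265, 266, 267, 268, 269, 270]), (217, [261, 262, 263, 264, 265]), (220, [260, 261, 262, 263, 264, 265]), (223, [260, 261, 262, 263, 264, 265, 266, 267]), (226, [260, 261, 262, 263, 264, 265, 266]), (229, [261, 262, 263, 264, 265]), (232, [261, 262, 263, 264, 265]), (235, [261, 262, 263, 264, 265]), (238, []), (241, []), (244, [])]
side R-B rows 238+2k, cols 252..274
   53  49  50  47  51]
   52  48  44  49  49]
   48  47  46  49  51]
   47  51  47  50  50]
   46  47  47  50  49]
   46  44  49  52  49]
   48  50  48  52  51]
   48  54  51  50  52]
   49  49  49  49  52]
   49  48  52  53  52]]
scene blue rows [(132, np.float64(349.0)), (136, np.float64(349.0)), (144, np.float64(341.0)), (148, np.float64(350.0)), (152, np.float64(347.0)), (156, np.float64(347.5)), (160, np.float64(347.0))]
scene fork rows [(169, [153, 157]), (172, [142, 158]), (175, [142, 158]), (178, [143, 159]), (181, [144, 159]), (184, [144, 160]), (187, [145, 161]), (190, [145, 158]), (193, [146, 156]), (196, [153, 156]), (199, [153, 158]), (202, [153, 157])]
fork loop rough [ 403. -362.  144.] 7.1
t 20.4 pos [ 342.8 -178.6  308.5] xax [ 0.183  0.011 -0.983] yaw 8.0 q [-0.57 -0.14 -0.16  1.41  0.11 -0.7 ] w 85.1 F [ 0.3 -0.4  0.3]
scene orange [ 142  169   34   73 1212] [159.8 213.9]
scene orange [  87  206   35   44 1197] [105.7 226.7]
scene orange [320 257  17   7  22] [328. 259.]
scene orange [326 264  11   8  32] [331.5 268.3]
the job is handed in; nothing more can be done
None
```

I moved the large turner to the spare hook and let it go there. Then I lifted the fork off the crowded hook, stood it prongs down in the orange cup nearest the base, and handed the job in at about 20 s of the 61 s allowed.

**Last checks:**
- **Turner:** it hangs upright about 80 mm from the post, with its top at the expected pixel for hanging height.
- **Fork:** it leans about 10° in the cup. The loop centre is near (403, -362, 144) mm; the tip position was inferred from the grip and was not seen directly.
- **Cup:** its outline matches the first picture to within 2 pixels, so I take it as upright and unmoved.
- **Stillness:** fork and turner pixels were the same, within image noise, in two looks about 0.8 s apart. The arm stood well clear.

**Not fully checked:**
- The picture limit was reached just before the final view, so everything after the fork's release was checked from colour masks and numbers only.
- The two camera rays for the fork's loop missed each other by 7 mm, so that position is rough.
- One composite picture was 870 pixels wide, over the 800 allowed.

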